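# Pack up the second thickness guide and bridge it with the clay press

## Robot

A 6-joint arm with a two-finger parallel gripper is mounted at the origin on the work surface. World frame = base frame: x ahead of the robot, y to its left, z up, the work surface at z = 0. Lengths are in m, angles in rad, forces in N, time in s.
With the tool pointing down it reaches from about 0.425 to 1.125 m from the base axis. Payload 14.9 kg.
Tool frame: the origin (TCP) lies midway between the tips of the shut fingers; the grasp point (between the pads) lies 19 mm behind it; y points along the fingers, z is the direction in which the jaws open and shut, and the axes are right-handed (so a half turn about y gives the same grasp; the last joint's range is limited). The gripper opens to 91 mm and grips with 3 to 60 N. Pads are 32 mm wide; open, the fingers measure 118 mm over their backs; the gripper's body (76 mm by 178 mm) begins 60 mm behind the grasp point.
Start: joints at [1.269, 0.379, 1.734, -0, 1.028, -0.033], TCP at [0.186, 0.675, 0.214] pointing down, gripper open.
Joint ranges: [-2.77, 2.77], [-0.74, 2.19], [0, 2.66], [-1.06, 4.2], [0.31, 2.87], [-3.08, 3.08]. Speed limits (rad/s): [1.89, 1.89, 2.39, 3.14, 3.14, 3.14].

## Interface

Orientations are given as a unit quaternion [w, x, y, z].
In Python, from rig import * gives the robot as it stands.
- The arm moves only by the tool carry_out, never from a script. Its argument "deltas" is a list of rows, each a list of 5 numbers: the shift along the tool's x, y, z in m, then the turn about the tool's y in degrees, then the closure in counts, from 0 (fully open) to 255 (shut). In form: [[dx, dy, dz, yaw, jaw], ...]. A call has exactly 10 rows; each row shifts and turns the commanded pose from where the row before left it, along the tool's axes as they then stand; what a row does not reach is not made up. A row lasts 1/8 s, in which the tool goes at most 62.5 mm and 10.7 degrees, less where a joint would pass 70% of its speed; a pose out of reach is approached as far as the arm can. A call is refused whole if a number of a shift passes 0.0625 or a number of a turn 10.7, either way. A call with a gripper value outside its range is refused whole. The fingers move at their own pace and stop on an object; "force" is the grip in N (left out, the last holds). Time passes only in rows, so rows that do not move let the fingers close, or fill a call up. It gives the time, the measured TCP pose, the force and the opening at its end, in the units of the state.
- get_state(): the state, without advancing time (a new reading comes with each control period).
- camera(name): name is "side" or "top" or "wrist"; returns a dict with "color" (384x512x3 uint8, red, green, blue), "z_map" (384x512 float32, m along the optical axis (not along the pixel's ray), 0 where there is no reading), "vertical_fov" (degrees; the focal length in pixels is half the picture's height over the tangent of half this angle, whatever the lens; pixels are square), "cx", "cy" (the principal point, pixels), "k1" (the pictures are not rectified: a ray, as slopes to the right and down, at radius r is drawn at 1 + k1 r^2 times it, then the intrinsics apply), "R" (3x3) and "t" (3): a world point X has camera coordinates R X + t. Camera axes: x right, y down, z forward; pixel columns grow to the right and rows downward; lengths in m; the calibration is good to about 2 mm. A picture is of the moment at which its call begins.
- sign_off(): hands the job in, once; it reports no verdict.
Trained networks look in the newest picture that a camera, given by its name, has taken for a name from the list of things; names that differ only in an ending like _2 or _b are one class to them, and where a whole thing is asked for, a point or a joint stands for the part that bears it (a point fixed in the world has none). Each returns a list of dicts, best first, with "p" (0 to 1); they miss things now and then, are a little off and sometimes report something else, mostly with a low value. They report only what shows in the picture. A call takes as long as a camera call. They do not tell look-alikes from the thing itself.
- boxes_of(camera, label): "at" ([x, y, z] in m, in the coordinates of the camera as it stood for that picture, good to about 4 mm: the middle of the surface that is visible of it).
- tip_of(camera, label): "at" ([x, y, z] in m, in the coordinates of the camera as it stood for that picture, good to about 4 mm: a listed point, or the origin of a listed thing).
The state is a dict: "t": time; "q": joint angles; "joint_vel": joint speeds; "joint_efforts": joint torques, N m; "ee_pos": TCP position; "tcp_rot": TCP orientation; "wrist_force": force on the tool from outside, world axes, zero at the start; "ft_torque": the same for the moment, N m; "grip_width": finger opening in m.
Only numpy, scipy, OpenCV 4.12 (cv2) and the standard library are available. Lean on these libraries where they do the work, as an engineer would, in place of code of your own. Each camera call takes 0.05 s, during which the arm holds its last target.

## Task

One thickness guide already lies along a printed band of the white craft sheet. Make up its partner on the bare band: stack two of the coloured strips, flat and lengthwise along the band, that together come to the same height, then lay the clear press squarely across the two guides, centred over the sheet with its grip upwards, so that it rests level. Leave the set guide in its place, and do not shift the bottle or the jar.

Things in the scene. Friction and masses are not known exactly. Their poses are not given: they have to be found in the camera images.
- sheet_mid (a point): Middle of the thin white craft sheet (200 x 190 mm, paper thin) that lies flat on the green cutting mat; the mat's top is 3 mm above the table. Point on the mat surface. x runs along the two printed slate-blue bands, y across them, z up. Both bands are 180 x 40 mm, their centre lines 55 mm either side of the middle. Fixed.
- used_band (a point): Centre of the band on which a guide is already lying, lengthwise along the band (on the sheet's +y side); on the mat surface, axes as the sheet's.
- bare_band (a point): Centre of the empty band (on the sheet's -y side), 110 mm from the used one; on the mat surface, axes as the sheet's.
- yellow_mid (a point): Yellow plastic spacer strip: flat bar 140 x 30 mm and 10 mm thick, lying flat on the grey felt pad at the start (pad top 2 mm above the mat, strips about 75 mm apart side by side). Point at its centre, half-way up; x along its length, y across its width, z up. Loose.
- blue_mid (a point): Blue plastic spacer strip: flat bar 140 x 30 mm and 14 mm thick, lying flat on the grey felt pad at the start. Point at its centre, half-way up; x along its length, y across its width, z up. Loose.
- red_mid (a point): Red plastic spacer strip: flat bar 140 x 30 mm and 18 mm thick, lying flat on the grey felt pad at the start. Point at its centre, half-way up; x along its length, y across its width, z up. Loose.
- black_mid (a point): Black plastic bar: flat bar 140 x 30 mm and 24 mm thick, lying flat on the mat at the start: either it is the guide already set on one band of the sheet, or it is a spare lying beside the sheet. Point at its centre, half-way up; x along its length, y across its width, z up. Loose.
- metal_mid (a point): Bare aluminium (silvery, nearly white) bar: flat bar 140 x 30 mm and 28 mm thick, lying flat on the mat at the start: either it is the guide already set on one band of the sheet, or it is a spare lying beside the sheet. Point at its centre, half-way up; x along its length, y across its width, z up. Loose.
- wood_mid (a point): Brown wooden bar: flat bar 140 x 30 mm and 32 mm thick, lying flat on the mat at the start: either it is the guide already set on one band of the sheet, or it is a spare lying beside the sheet. Point at its centre, half-way up; x along its length, y across its width, z up. Loose.
- press_grip (a point): Flat clay press: clear pale-blue acrylic plate 180 x 100 x 8 mm with a brown wooden grip bar (100 long, 20 wide, 22 mm high) on two short metal posts, about 250 g, lying flat on the mat beyond the sheet. Point at the centre of the grip bar, 38 mm above the underside of the plate, over the plate's middle (the bar spans 27 to 49 mm above the underside); x along the bar and along the plate's 180 mm side, y across, z up. Loose.
- press: The same press; origin at the middle of the plate's underside, axes as above.
- bottle_mid (a point): White squeeze bottle with black cap, 42 mm across, 120 mm tall, standing on the mat; point half-way up. Bystander.
- jar_mid (a point): Pinkish-purple jar with white lid, 64 mm across, 70 mm tall, standing on the mat; point half-way up. Bystander.
Mind the look-alikes: they are no part of the job. What is meant by the part that bears blue_mid is not green, and is the smaller of those in its own colour.

How it is judged:
By the outcome, as a careful person would: the job done as asked, in the order asked, and still so for the second after the job is handed in, with the robot touching nothing.
It also fails if it takes over 67 s, if anything falls off the work surface, if the arm or the gripper's body presses on something with over 40 N, if the wrist force passes 120 N, or if a joint passes its speed limit or range.

## Working session

There is one attempt and no reset: what is moved stays moved. The work goes in short steps, Python scripts to look and compute and a tool call to move; the robot and the scene stay as the last step left them, time stands still between calls to the robot, and variables do not carry over. Pictures are saved under pics/ and viewed, and the job is handed in when it is done.

Besides the shell and the picture viewer there is one more tool, called after "Call:" as name(argument=value, ...), one argument or row to a line, values as JSON. carry_out: Moves the arm, as the interface text tells. Its arguments: {"type":"object","properties":{"deltas":{"type":"array"},"force":{"type":"number"}},"required":["deltas"]}

```bash
ls; mkdir -p pics
cat > h.py <<'E'
from rig import *
import numpy as np, cv2
from scipy.spatial.transform import Rotation as Rn
def snap(name,fn=None):
    c=camera(name)
    if fn: cv2.imwrite('pics/'+fn,cv2.cvtColor(c['color'],cv2.COLOR_RGB2BGR))
    return c
def cloud(c):
    H,W=c['z_map'].shape
    f=H/2/np.tan(np.radians(c['vertical_fov'])/2)
    v,u=np.mgrid[0:H,0:W].astype(np.float32)
    K=np.array([[f,0,c['cx']],[0,f,c['cy']],[0,0,1.]])
    p=cv2.undistortPoints(np.stack([u.ravel(),v.ravel()],1).reshape(-1,1,2).astype(np.float64),K,np.array([c['k1'],0,0,0,0.])).reshape(H,W,2)
    z=c['z_map']
    P=np.stack([p[...,0]*z,p[...,1]*z,z],-1)
    return (P-c['t'])@c['R']
def w(c,a): return np.asarray(c['R']).T@(np.asarray(a)-c['t'])
E
python3 - <<'E'
from h import *
s=get_state()
for k in s: print(k,np.round(s[k],4))
for n in ['top','side']:
    c=snap(n,n+'0.png'); np.savez(n+'0.npz',**c)
    print(n,c['vertical_fov'],c['k1'],c['cx'],c['cy'],w(c,[0,0,0]))
    for l in ['sheet_mid','used_band','bare_band','yellow_mid','blue_mid','red_mid','black_mid','metal_mid','wood_mid','press_grip','bottle_mid','jar_mid']:
        print(l,[(np.round(w(c,d['at']),3).tolist(),round(d['p'],2)) for d in tip_of(n,l)][:4])
E
```

```text
pics
t 0.0
q [ 1.2687  0.3794  1.7348 -0.      1.0285 -0.0333]
joint_vel [-0.0008 -0.0001  0.0003  0.0006  0.0009  0.    ]
joint_efforts [-7.00000e-04 -7.63727e+01 -4.34365e+01  6.51000e-02  4.25000e-02
 -1.00000e-04]
ee_pos [0.1858 0.6745 0.2133]
tcp_rot [-0.7003  0.7011 -0.0948  0.0947]
wrist_force [ 1.1534 -0.168  -0.3982]
ft_torque [ 0.0179 -0.048  -0.0323]
grip_width 0.091
top 57.47501366784424 -0.015388824786683153 261.1838333065558 186.49865748783483 [ 0.35223179 -0.07166784  1.11330973]
sheet_mid [([0.511, 0.006, 0.002], 0.82)]
used_band [([0.509, 0.059, 0.004], 0.69)]
bare_band [([0.514, -0.047, 0.006], 0.55)]
yellow_mid [([0.473, -0.298, 0.01], 0.57)]
blue_mid [([0.209, -0.34, 0.007], 0.94), ([0.483, -0.375, 0.014], 0.86), ([0.456, -0.572, 0.01], 0.72)]
red_mid [([0.469, -0.222, 0.014], 0.57)]
black_mid [([0.508, 0.064, 0.015], 0.67)]
metal_mid [([0.506, 0.17, 0.019], 0.83), ([0.51, 0.059, 0.004], 0.16)]
wood_mid [([0.501, 0.234, 0.019], 0.68)]
press_grip [([0.685, 0.002, 0.043], 0.81), ([0.507, 0.062, 0.013], 0.34)]
bottle_mid [([0.44, 0.375, 0.066], 0.61)]
jar_mid [([0.59
[... 157 characters left out ...]
 0.002, 0.004], 0.72), ([0.507, 0.007, 0.001], 0.69)]
used_band [([0.509, 0.058, 0.004], 0.86)]
bare_band [([0.512, -0.05, 0.002], 0.72)]
yellow_mid [([0.471, -0.303, 0.008], 0.73)]
blue_mid [([0.483, -0.373, 0.012], 0.93), ([0.459, -0.573, 0.015], 0.75), ([0.683, 0.004, 0.004], 0.73), ([0.209, -0.334, 0.004], 0.59)]
red_mid [([0.468, -0.227, 0.01], 0.69), ([0.506, 0.009, 0.002], 0.43), ([0.509, -0.05, 0.004], 0.33)]
black_mid [([0.506, 0.063, 0.013], 0.91)]
metal_mid [([0.505, 0.169, 0.021], 0.74)]
wood_mid [([0.5, 0.227, 0.018], 0.89), ([0.484, -0.372, 0.01], 0.26)]
press_grip [([0.688, 0.002, 0.042], 0.74)]
bottle_mid [([0.441, 0.377, 0.062], 0.61)]
jar_mid [([0.595, 0.375, 0.038], 0.94)]
```

View pics/top0.png

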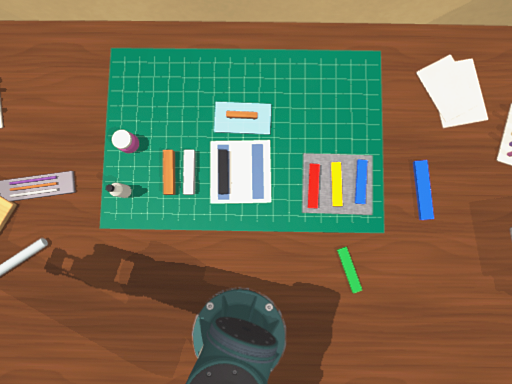

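View pics/side0.png

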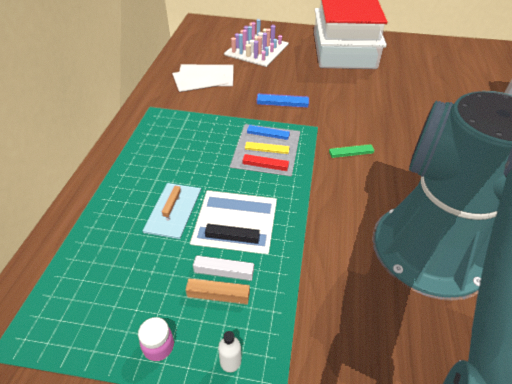

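The set guide is black (24 mm), so the partner is blue 14 + yellow 10.

Candidates for blue, in top-view pixels: the pad strip (361,182), the larger blue bar off the mat (424,190) and the green bar (349,270). By the description it is the pad strip. I'll check that in a crop and measure poses.

```bash
cat >> h.py <<'E'
def rect(P,col,center,rad,zlo,zhi,colmask=None,offs=(0,0,0)):
    m=(np.hypot(P[...,0]-center[0],P[...,1]-center[1])<rad)&(P[...,2]>zlo)&(P[...,2]<zhi)
    if colmask is not None: m&=colmask
    m=cv2.morphologyEx(m.astype(np.uint8),cv2.MORPH_OPEN,np.ones((2,2),np.uint8))
    n,l,st,_=cv2.connectedComponentsWithStats(m)
    if n<2: return None
    m=l==1+np.argmax(st[1:,4])
    q=P[m]; r=cv2.minAreaRect(q[:,:2].astype(np.float32)*1000)
    (x,y),(a,b),t=r
    if a<b: a,b=b,a; t+=90
    t=(t+90)%180-90
    return dict(c=(round(x,1),round(y,1)),L=round(a,1),W=round(b,1),ang=round(t,1),ztop=round(float(np.median(q[:,2]))*1000,1),z95=round(float(np.percentile(q[:,2],95))*1000,1),n=len(q),mean=np.round(q[:,:2].mean(0)*1000,1))
def masks(c):
    hsv=cv2.cvtColor(c['color'],cv2.COLOR_RGB2HSV); h,s,v=[hsv[...,i].astype(int) for i in range(3)]
    return dict(blue=(h>100)&(h<125)&(s>150),yellow=(h>20)&(h<35)&(s>150),red=((h<6)|(h>172))&(s>170),black=(v<70),white=(s<45)&(v>190),slate=(h>100)&(h<125)&(s>50)&(s<150)&(v>90),orange=(h>6)&(h<20)&(s>100),pale=(h>85)&(h<110)&(s>20)&(s<110)&(v>160))
E
python3 - <<'E'
from h import *
R=Rn.from_quat(np.roll(get_state()['tcp_rot'],-1)).as_matrix(); print(np.round(R,3))
for n in ['top','side']:
    c=dict(np.load(n+'0.npz')); P=cloud(c); M=masks(c)
    for nm,ce,rad,k in [('blue',(.483,-.374),.09,'blue'),('bigblue',(.457,-.572),.15,'blue'),('yellow',(.472,-.3),.09,'yellow'),('red',(.468,-.225),.09,'red'),('black',(.507,.063),.09,'black'),('white',(.505,.17),.09,'white'),('grip',(.686,.002),.09,'orange'),('plate',(.686,.002),.14,'pale'),('bareband',(.512,-.05),.1,'slate'),('sheet',(.51,.005),.16,None)]:
        if k is None: mk=M['white']|M['slate']|M['black']
        else: mk=M[k]
        print(n,nm,rect(P,None,ce,rad,-.01,.08 if k else .04,mk))
c=cv2.imread('pics/top0.png'); cv2.imwrite('pics/crop0.png',cv2.resize(c[140:300,290:450],None,fx=3.5,fy=3.5,interpolation=cv2.INTER_CUBIC))
E
```

```text
[[ 0.964  0.     0.266]
 [-0.266  0.     0.964]
 [ 0.    -1.     0.   ]]
top blue {'c': (478.3, -378.7), 'L': 136.7, 'W': 36.2, 'ang': -3.7, 'ztop': 18.8, 'z95': 22.1, 'n': 437, 'mean': array([ 477.6, -376.8])}
top bigblue {'c': (435.2, -335.1), 'L': 539.4, 'W': 187.6, 'ang': -85.0, 'ztop': 18.2, 'z95': 21.7, 'n': 822, 'mean': array([ 454.3, -571.2])}
top yellow {'c': (405.4, -228.2), 'L': 306.4, 'W': 124.4, 'ang': -49.1, 'ztop': 14.9, 'z95': 18.5, 'n': 429, 'mean': array([ 469.8, -299.8])}
top red {'c': (414.4, -189.2), 'L': 244.9, 'W': 103.7, 'ang': -39.2, 'ztop': 22.9, 'z95': 26.7, 'n': 423, 'mean': array([ 460.4, -225.4])}
top black {'c': (445.8, 27.5), 'L': 259.3, 'W': 84.2, 'ang': 28.7, 'ztop': 26.9, 'z95': 30.4, 'n': 384, 'mean': array([502.1,  56.5])}
top white {'c': (501.1, 165.5), 'L': 136.9, 'W': 34.7, 'ang': -2.0, 'ztop': 31.0, 'z95': 34.3, 'n': 442, 'mean': array([499.5, 165.3])}
top grip {'c': (681.3, 2.5), 'L': 94.1, 'W': 16.0, 'ang': 88.3, 'ztop': 51.2, 'z95': 55.0, 'n': 198, 'mean': array([679.5,   2.7])}
top plate {'c': (542.9, 5.3), 'L': 377.0, 'W': 181.6, 'ang': -
[... 1044 characters left out ...]
.5,  71.8])}
side white {'c': (456.8, 426.5), 'L': 570.0, 'W': 141.7, 'ang': -80.3, 'ztop': 30.7, 'z95': 34.2, 'n': 958, 'mean': array([499.5, 174.5])}
side grip {'c': (680.1, 6.9), 'L': 95.4, 'W': 15.9, 'ang': 88.4, 'ztop': 51.7, 'z95': 55.1, 'n': 230, 'mean': array([678.1,  12.9])}
side plate {'c': (564.5, 317.5), 'L': 865.9, 'W': 159.1, 'ang': -69.6, 'ztop': 12.2, 'z95': 15.1, 'n': 1634, 'mean': array([676.3,  21.3])}
side bareband {'c': (508.5, -46.0), 'L': 174.7, 'W': 36.8, 'ang': 1.2, 'ztop': 4.6, 'z95': 7.3, 'n': 573, 'mean': array([507.2, -45.9])}
side sheet {'c': (479.9, 306.6), 'L': 799.9, 'W': 211.5, 'ang': -84.9, 'ztop': 5.0, 'z95': 28.2, 'n': 4096, 'mean': array([504.8,  18.3])}
```

View pics/crop0.png

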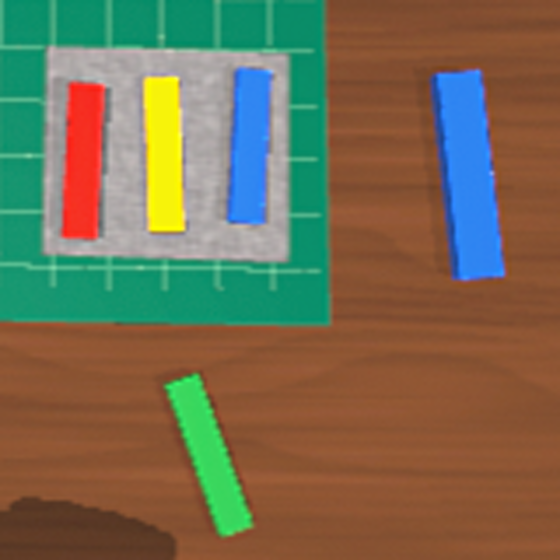

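The crop shows the chosen blue strip on the pad at crop (250,145). It is clearly smaller than the off-mat blue at (468,175), and the green bar sits at (208,455). The depth data has outliers, so I'll refine with ray-plane intersection.

```bash
cat >> h.py <<'E'
def rays(c,uv):
    H=c['z_map'].shape[0]; f=H/2/np.tan(np.radians(c['vertical_fov'])/2)
    K=np.array([[f,0,c['cx']],[0,f,c['cy']],[0,0,1.]])
    p=cv2.undistortPoints(np.asarray(uv,float).reshape(-1,1,2),K,np.array([c['k1'],0,0,0,0.])).reshape(-1,2)
    return np.c_[p,np.ones(len(p))]@np.asarray(c['R'])
def onplane(c,uv,z):
    d=rays(c,uv); o=w(c,[0,0,0]); return (o+d*((z-o[2])/d[:,2])[:,None])[:,:2]
def fit(c,mask,z,center,rad):
    """rect of a mask blob assumed on plane z"""
    H,W=mask.shape; v,u=np.mgrid[0:H,0:W]
    X=onplane(c,np.c_[u.ravel(),v.ravel()],z).reshape(H,W,2)
    m=(np.hypot(X[...,0]-center[0],X[...,1]-center[1])<rad)&mask
    m=cv2.morphologyEx(m.astype(np.uint8),cv2.MORPH_OPEN,np.ones((3,3),np.uint8))
    n,l,st,_=cv2.connectedComponentsWithStats(m)
    if n<2: return None
    m=(l==1+np.argmax(st[1:,4])).astype(np.uint8)
    cs=cv2.findContours(m,cv2.RETR_EXTERNAL,cv2.CHAIN_APPROX_NONE)[0]
    q=X[m>0]; (x,y),(a,b),t=cv2.minAreaRect((q*1000).astype(np.float32))
    if a<b: a,b=b,a; t+=90
    t=(t+90)%180-90
    mu=q.mean(0); e=np.linalg.svd((q-mu)[::max(1,len(q)//3000)],full_matrices=False)[2][0]; pa=(np.degrees(np.arctan2(e[1],e[0]))+90)%180-90
    return dict(c=(round(x,1),round(y,1)),L=round(a,1),W=round(b,1),ang=round(t,1),pca=round(pa,1),mean=np.round(mu*1000,1),n=len(q))
E
python3 - <<'E'
from h import *
for n in ['top','side']:
    c=dict(np.load(n+'0.npz')); M=masks(c)
    for nm,ce,rad,k,z in [('blue',(.483,-.374),.1,'blue',.019),('yellow',(.472,-.3),.1,'yellow',.015),('red',(.468,-.225),.1,'red',.023),('black',(.507,.063),.1,'black',.027),('white',(.505,.17),.09,'white',.031),('grip',(.686,.002),.09,'orange',.052),('plate',(.686,.002),.12,'pale',.011),('bareband',(.512,-.05),.11,'slate',.003),('sheet',(.51,.005),.16,None,.003)]:
        mk=M[k] if k else M['white']|M['slate']|M['black']
        print(n,nm,fit(c,mk,z,ce,rad))
    m=cv2.inRange(cv2.cvtColor(c['color'],cv2.COLOR_RGB2HSV),(0,0,0),(180,255,255))
E
```

```text
top blue {'c': (481.1, -373.1), 'L': 137.7, 'W': 31.3, 'ang': -3.3, 'pca': np.float64(-3.6), 'mean': array([ 480.5, -373.3]), 'n': 436}
top yellow {'c': (473.7, -297.0), 'L': 136.8, 'W': 31.1, 'ang': 2.0, 'pca': np.float64(1.8), 'mean': array([ 472.9, -297.1]), 'n': 430}
top red {'c': (465.4, -223.4), 'L': 136.9, 'W': 30.1, 'ang': -2.5, 'pca': np.float64(-2.5), 'mean': array([ 464.2, -223.3]), 'n': 425}
top black {'c': (504.8, 59.8), 'L': 136.3, 'W': 25.3, 'ang': 1.5, 'pca': np.float64(1.6), 'mean': array([506.9,  59.9]), 'n': 377}
top white {'c': (502.6, 168.9), 'L': 136.3, 'W': 31.4, 'ang': 2.0, 'pca': np.float64(0.5), 'mean': array([502.4, 168.3]), 'n': 442}
top grip {'c': (681.5, 5.5), 'L': 94.2, 'W': 20.6, 'ang': 88.3, 'pca': np.float64(88.2), 'mean': array([681.5,   5.7]), 'n': 199}
top plate {'c': (684.0, 4.8), 'L': 181.6, 'W': 99.9, 'ang': 88.4, 'pca': np.float64(88.2), 'mean': array([682.1,   4.5]), 'n': 1454}
top bareband {'c': (511.7, -47.8), 'L': 174.6, 'W': 35.1, 'ang': 1.1, 'pca': np.float64(2.0), 'mean': array([510.9, -46.9]), 'n': 609}
top sheet {'c': (511.0, 7.9), 'L
[... 612 characters left out ...]
ay([504.2,  69.4]), 'n': 650}
side white {'c': (503.1, 173.6), 'L': 142.9, 'W': 44.7, 'ang': 0.8, 'pca': np.float64(0.1), 'mean': array([501.8, 174. ]), 'n': 958}
side grip {'c': (680.0, 10.5), 'L': 107.9, 'W': 20.9, 'ang': 88.4, 'pca': np.float64(89.9), 'mean': array([680.4,  12.2]), 'n': 228}
side plate {'c': (684.7, 4.0), 'L': 185.8, 'W': 102.9, 'ang': 88.3, 'pca': np.float64(85.3), 'mean': array([681.6,  15.7]), 'n': 1635}
side bareband {'c': (512.1, -50.8), 'L': 175.0, 'W': 34.5, 'ang': 1.9, 'pca': np.float64(1.7), 'mean': array([511.2, -50.6]), 'n': 574}
side sheet {'c': (510.8, 4.4), 'L': 203.8, 'W': 194.3, 'ang': 1.7, 'pca': np.float64(-1.9), 'mean': array([509.6,   9.8]), 'n': 4103}
```

```bash
cat > plan.py <<'E'
from h import *
import sys,json
def pose():
    s=get_state(); R=Rn.from_quat(np.roll(s['tcp_rot'],-1)).as_matrix()
    return np.array(s['ee_pos']),np.degrees(np.arctan2(R[1,0],R[0,0])),s,R
def plan(wps,smax=.058,tmax=10.,pad=True):
    """wps: [x,y,z,heading_deg,jaw]"""
    p,h,s,R=pose(); rows=[]
    print('now',np.round(p,4),'head',round(h,2),'width',np.round(s['grip_width'],4),'F',np.round(s['wrist_force'],1),'t',round(s['t'],2), 'tilt',np.round(R[:,1],3))
    for x,y,z,hh,j in wps:
        d=np.array([x,y,z])-p; dh=(hh-h+180)%360-180
        n=max(1,int(np.ceil(max(np.linalg.norm(d)/smax,abs(dh)/tmax))))
        for i in range(n):
            a=np.radians(h); ex=np.array([np.cos(a),np.sin(a),0]); ey=np.array([0,0,-1.]); ez=np.array([-np.sin(a),np.cos(a),0])
            tgt=np.array([x,y,z])-d*(n-1-i)/n; st=tgt-p; th=hh-dh*(n-1-i)/n
            r=[round(float(st@ex),4),round(float(st@ey),4),round(float(st@ez),4),round(float(-((th-h+180)%360-180)),2),j]
            p=p+r[0]*ex+r[1]*ey+r[2]*ez; h=h-r[3]; rows.append(r)
    for i in range(0,len(rows),10):
        b=rows[i:i+10]; b+=[[0,0,0,0,b[-1][4]]]*(10-len(b)); print(json.dumps(b))
E
python3 - <<'E'
from plan import *
plan([(.42,.45,.21,-15,120),(.56,.1,.21,-10,120),(.54,-.2,.21,-3.5,120),(.481,-.374,.18,-3.5,120)])
E
```

```text
now [0.1859 0.6749 0.214 ] head -15.4 width 0.0914 F [ 0.7  0.6 -1. ] t 1.3 tilt [ 0.  0. -1.]
[[0.0476, 0.0007, -0.0258, -0.07, 120], [0.0475, 0.0006, -0.0258, -0.06, 120], [0.0475, 0.0007, -0.0259, -0.07, 120], [0.0475, 0.0006, -0.0259, -0.07, 120], [0.0474, 0.0007, -0.026, -0.06, 120], [0.0475, 0.0007, -0.0261, -0.07, 120], [0.0323, -0.0, -0.0431, -0.71, 120], [0.0317, -0.0, -0.0435, -0.72, 120], [0.0311, -0.0, -0.0439, -0.71, 120], [0.0307, -0.0, -0.0443, -0.72, 120]]
[[0.03, -0.0, -0.0447, -0.71, 120], [0.0295, -0.0, -0.045, -0.72, 120], [0.029, -0.0, -0.0454, -0.71, 120], [0.0054, -0.0, -0.0498, -1.08, 120], [0.0045, -0.0, -0.0499, -1.09, 120], [0.0035, -0.0, -0.05, -1.08, 120], [0.0025, -0.0, -0.0501, -1.08, 120], [0.0016, -0.0, -0.0501, -1.09, 120], [0.0007, -0.0, -0.0501, -1.08, 120], [-0.0121, 0.0075, -0.0443, -0.0, 120]]
[[-0.012, 0.0075, -0.0443, -0.0, 120], [-0.0121, 0.0075, -0.0444, -0.0, 120], [-0.0121, 0.0075, -0.0443, -0.0, 120], [0, 0, 0, 0, 120], [0, 0, 0, 0, 120], [0, 0, 0, 0, 120], [0, 0, 0, 0, 120], [0, 0, 0, 0, 120], [0, 0, 0, 0, 120], [0, 0, 0, 0, 120]]
```

Call:
carry_out(
  deltas=[
    [0.0476,0.0007,-0.0258,0,120],
    [0.0475,0.0006,-0.0258,0,120],
    [0.0475,0.0007,-0.0259,0,120],
    [0.0475,0.0006,-0.0259,0,120],
    [0.0474,0.0007,-0.026,-0.4,120],
    [0.0475,0.0007,-0.0261,0,120],
    [0.0323,0,-0.0431,-0.7,120],
    [0.0317,0,-0.0435,-0.7,120],
    [0.0311,0,-0.0439,-0.7,120],
    [0.0307,0,-0.0443,-0.7,120],
  ],
  force=20,
)

```text
t: 2.55
ee_pos: [0.5001, 0.248, 0.2102]
tcp_rot: [0.703, -0.703, 0.075, -0.075]
wrist_force: [0.8, 0.4, 0.5]
grip_width: 0.0484
```

Call:
carry_out(
  deltas=[
    [0.03,0,-0.0447,-0.7,120],
    [0.0295,0,-0.045,-0.7,120],
    [0.029,0,-0.0454,-0.7,120],
    [0.0054,0,-0.0498,-1.1,120],
    [0.0045,0,-0.0499,-1.1,120],
    [0.0035,0,-0.05,-1.1,120],
    [0.0025,0,-0.0501,-1.1,120],
    [0.0016,0,-0.0501,-1.1,120],
    [0.0007,0,-0.0501,-1.1,120],
    [-0.0121,0.0075,-0.0443,0,120],
  ],
)

```text
t: 3.8
ee_pos: [0.5246, -0.2461, 0.203]
tcp_rot: [-0.707, 0.707, -0.021, 0.022]
wrist_force: [0.0, 0.5, -0.3]
grip_width: 0.048
```

Call:
carry_out(
  deltas=[
    [-0.012,0.0075,-0.0443,0,120],
    [-0.012,0.0075,-0.0444,0,120],
    [-0.012,0.0075,-0.0443,0,120],
    [0,0,0,0,120],
    [0,0,0,0,120],
    [0,0,0,0,120],
    [0,0,0,0,120],
    [0,0,0,0,120],
    [0,0,0,0,120],
    [0,0,0,0,120],
  ],
)

```text
t: 5.05
ee_pos: [0.4802, -0.3745, 0.1799]
tcp_rot: [-0.707, 0.707, -0.022, 0.022]
wrist_force: [-0.4, -0.8, -0.1]
grip_width: 0.0485
```

Run:
```python
from plan import *
plan([])
c=snap('wrist','wrist1.png'); np.savez('wrist1.npz',**c)
print(w(c,[0,0,0]),c['vertical_fov'],c['k1'])
M=masks(c)
for nm,ce,k,z in [('blue',(.483,-.374),'blue',.019),('yellow',(.472,-.3),'yellow',.015)]: print(nm,fit(c,M[k],z,ce,.1))
for l in ['blue_mid','yellow_mid']: print(l,[(np.round(w(c,d['at']),4).tolist(),round(d['p'],2)) for d in tip_of('wrist',l)][:4])
```

```text
now [ 0.4802 -0.3745  0.1799] head -3.5 width 0.0485 F [-0.4 -0.8 -0.1] t 5.05 tilt [-0. -0. -1.]
[ 0.40660273 -0.37031345  0.35153439] 58.70042095218125 -0.07313519663771574
blue {'c': (481.4, -376.3), 'L': 138.1, 'W': 30.0, 'ang': -3.7, 'pca': np.float64(-3.6), 'mean': array([ 477.9, -376.1]), 'n': 4075}
yellow {'c': (472.8, -300.3), 'L': 140.0, 'W': 31.0, 'ang': 1.6, 'pca': np.float64(2.4), 'mean': array([ 467.5, -300.1]), 'n': 4119}
blue_mid [([0.4634, -0.5762, 0.0114], 0.71), ([0.4803, -0.3768, 0.0132], 0.56)]
yellow_mid [([0.4737, -0.3019, 0.0035], 0.78)]
```

```bash
ls pics
```

```text
crop0.png
side0.png
top0.png
wrist1.png
```

View pics/wrist1.png

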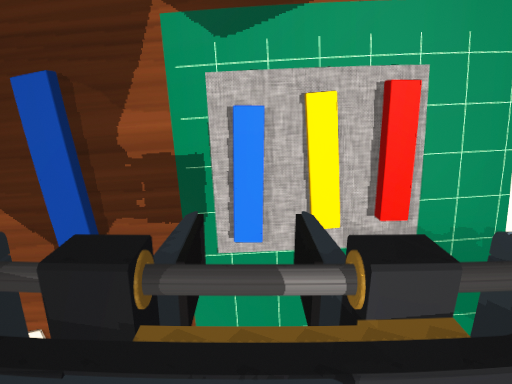

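Run:
```python
from plan import *
plan([(.481,-.3755,.10,-3.6,120),(.481,-.3755,.020,-3.6,120),(.481,-.3755,.0085,-3.6,120)])
```

```text
now [ 0.4802 -0.3746  0.1799] head -3.5 width 0.0482 F [-1.  -0.   0.3] t 5.2 tilt [-0.  0. -1.]
[[0.0004, 0.04, -0.0004, 0.05, 120], [0.0005, 0.0399, -0.0005, 0.05, 120], [-0.0, 0.04, 0.0, -0.0, 120], [-0.0, 0.04, 0.0, -0.0, 120], [-0.0, 0.0115, 0.0, -0.0, 120], [0, 0, 0, 0, 120], [0, 0, 0, 0, 120], [0, 0, 0, 0, 120], [0, 0, 0, 0, 120], [0, 0, 0, 0, 120]]
```

The wrist view has the small blue strip between the fingers at (248,173). The big blue bar at (55,160) and yellow at (322,160) are well clear. Descending and gripping.

Call:
carry_out(
  deltas=[
    [0.0005,0.04,-0.0005,0.1,120],
    [0.0005,0.04,-0.0005,0,120],
    [0,0.04,0,0,120],
    [0,0.04,0,0,120],
    [0,0.0115,0,0,120],
    [0,0,0,0,120],
    [0,0,0,0,255],
    [0,0,0,0,255],
    [0,0,0,0,255],
    [0,0,0,0,255],
  ],
  force=20,
)

```text
t: 6.45
ee_pos: [0.4818, -0.3761, 0.0097]
tcp_rot: [-0.706, 0.707, -0.022, 0.023]
wrist_force: [-1.8, 1.9, 9.0]
grip_width: 0.0294
```

Run:
```python
from plan import *
p,h,s,R=pose()
plan([(p[0],p[1],.04,h,255),(.497,-.2,.1,-1,255),(.5115,-.0495,.08,1.7,255)])
```

```text
now [ 0.4818 -0.3761  0.0097] head -3.6 width 0.0294 F [-1.8  1.9  9. ] t 6.45 tilt [ 0.001 -0.001 -1.   ]
[[0.0, -0.0303, 0.0, -0.0, 255], [0.001, -0.015, 0.0442, -0.65, 255], [0.0016, -0.015, 0.0441, -0.65, 255], [0.002, -0.015, 0.0442, -0.65, 255], [0.0025, -0.015, 0.0441, -0.65, 255], [0.004, 0.0067, 0.0502, -0.9, 255], [0.0047, 0.0066, 0.0502, -0.9, 255], [0.0055, 0.0067, 0.0501, -0.9, 255], [0, 0, 0, 0, 255], [0, 0, 0, 0, 255]]
```

Call:
carry_out(
  deltas=[
    [0,-0.03,0,0,255],
    [0.001,-0.015,0.0442,-0.65,255],
    [0.0016,-0.015,0.0441,-0.65,255],
    [0.002,-0.015,0.0442,-0.65,255],
    [0.0025,-0.015,0.0441,-0.65,255],
    [0.004,0.0067,0.0502,-0.9,255],
    [0.0047,0.0066,0.0502,-0.9,255],
    [0.0055,0.0067,0.0501,-0.9,255],
    [0,0,0,0,255],
    [0,0,0,0,255],
  ],
)

```text
t: 7.7
ee_pos: [0.511, -0.0493, 0.0789]
tcp_rot: [-0.707, 0.707, 0.011, -0.01]
wrist_force: [0.3, -0.8, -0.2]
grip_width: 0.0298
```

```bash
python3 - <<'E'
from plan import *
plan([])
for n in ['wrist','top','side']:
    c=snap(n,n+'2.png'); np.savez(n+'2.npz',**c)
    M=masks(c)
    p=pose()[0]
    zb=p[2]-.0047
    print(n,'blue',fit(c,M['blue'],zb+.014,p,.1))
    print(n,'sheet',[(np.round(w(c,d['at']),4).tolist(),round(d['p'],2)) for l in('sheet_mid','used_band','bare_band','black_mid') for d in tip_of(n,l)][:5])
E
cp pics/wrist2.png pics/w2.png
```

```text
now [ 0.511  -0.0493  0.0789] head 1.73 width 0.0298 F [ 0.3 -0.8 -0.2] t 7.7 tilt [ 0.001 -0.    -1.   ]
wrist blue {'c': (480.7, -50.6), 'L': 80.0, 'W': 30.5, 'ang': 1.7, 'pca': np.float64(1.3), 'mean': array([478.4, -50.8]), 'n': 9531}
wrist sheet [([0.5057, 0.0052, 0.0038], 0.63), ([0.5065, 0.0633, 0.0158], 0.59)]
top blue None
top sheet [([0.508, 0.0619, 0.004], 0.69)]
side blue {'c': (465.8, -45.1), 'L': 52.3, 'W': 41.8, 'ang': -2.3, 'pca': np.float64(7.1), 'mean': array([464.5, -44.5]), 'n': 209}
side sheet [([0.5066, 0.0098, 0.0013], 0.66), ([0.5052, 0.1668, 0.0189], 0.7), ([0.5099, 0.063, 0.0017], 0.65), ([0.5086, -0.0486, 0.0047], 0.96), ([0.5116, 0.0624, 0.0144], 0.89)]
```

View pics/wrist2.png

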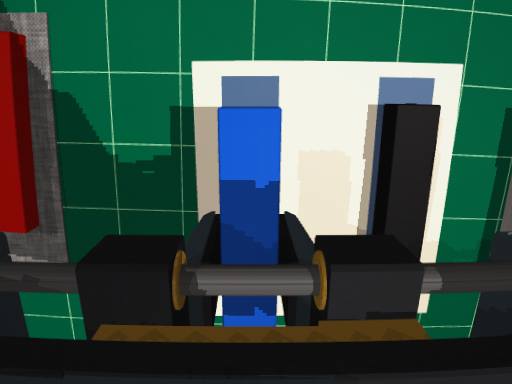

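View pics/side2.png

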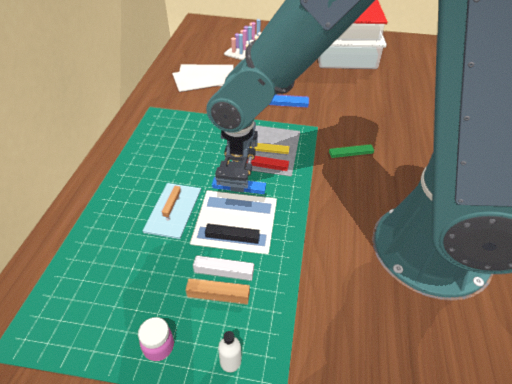

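The wrist view shows blue held straight, with the bare band visible ahead of it at cols 222–307, rows 77–105. I'll measure the band there.

Run:
```python
from plan import *
c=dict(np.load('wrist2.npz')); M=masks(c)
img=c['color']
for r in (82,90,98):
    row=np.where(M['slate'][r])[0]; print(r,row[:1],[ (a[0],a[-1]) for a in np.split(row,np.where(np.diff(row)>3)[0]+1) if len(a)>5])
# band far edges at z=.003
def P(u,v,z=.003): return np.round(onplane(c,[[u,v]],z)[0],4)
for r in (82,90,98):
    row=np.where(M['slate'][r])[0]
    for a in np.split(row,np.where(np.diff(row)>3)[0]+1):
        if len(a)>20: print(r,P(a[0]-.5,r),P(a[-1]+.5,r),'mid',(P(a[0]-.5,r)+P(a[-1]+.5,r))/2)
for u in (235,265,400,425):
    col=np.where(M['slate'][:120,u])[0]; print('top edge',P(u,col[0]-.5))
hs=cv2.cvtColor(img,cv2.COLOR_RGB2HSV); nong=~((hs[...,0]>60)&(hs[...,0]<95)&(hs[...,1]>120))
row=np.where((img[70].astype(int).min(1)>150))[0]; print('sheet row70',row[0],row[-1],P(row[0]-.5,70),P(row[-1]+.5,70))
for u in (210,340,450):
    col=np.where(img[:,u].astype(int).min(1)>150)[0]; print('sheet far',P(u,col[0]-.5))
# blue far end corner
zb=.0789-.0047+.014
b=M['blue']; row=np.where(b[115])[0]; print('blue',P(row[0]-.5,115,zb),P(row[-1]+.5,115,zb)); col=np.where(b[:,250])[0]; print('blue far',P(250,col[0]-.5,zb))
```

```text
82 [222] [(np.int64(222), np.int64(278)), (np.int64(380), np.int64(433))]
90 [222] [(np.int64(222), np.int64(278)), (np.int64(379), np.int64(433))]
98 [222] [(np.int64(222), np.int64(277)), (np.int64(379), np.int64(431))]
82 [ 0.4261 -0.0716] [ 0.4248 -0.032 ] mid [ 0.42545 -0.0518 ]
82 [0.4219 0.0391] [0.4198 0.0783] mid [0.42085 0.0587 ]
90 [ 0.4315 -0.0715] [ 0.4302 -0.0317] mid [ 0.43085 -0.0516 ]
90 [0.4273 0.039 ] [0.4253 0.0792] mid [0.4263 0.0591]
98 [ 0.4369 -0.0715] [ 0.4357 -0.0322] mid [ 0.4363  -0.05185]
98 [0.4328 0.0396] [0.4309 0.0785] mid [0.43185 0.05905]
top edge [ 0.4215 -0.0623]
top edge [ 0.4208 -0.0416]
top edge [0.4181 0.0534]
top edge [0.4171 0.0716]
sheet row70 192 462 [ 0.4186 -0.0925] [0.4102 0.0988]
sheet far [ 0.412  -0.0797]
sheet far [0.3703 0.0066]
sheet far [0.3702 0.0836]
blue [ 0.4448 -0.0665] [ 0.4439 -0.0371]
blue far [ 0.4405 -0.0515]
```

Call:
carry_out(
  deltas=[
    [0,0.03,0.0004,0,255],
    [0,0.026,0,0,255],
    [0,0.01,0,0,255],
    [0,0.005,0,0,255],
    [0,0,0,0,255],
    [0,0,0,0,120],
    [0,0,0,0,120],
    [0,-0.05,0,0,120],
    [0,-0.05,0,0,120],
    [0,0,0,0,120],
  ],
)

```text
t: 9.7
ee_pos: [0.5131, -0.0489, 0.1111]
tcp_rot: [-0.707, 0.707, 0.013, -0.008]
wrist_force: [0.0, -0.4, 0.3]
grip_width: 0.0481
```

Run:
```python
from plan import *
plan([(.49,-.2,.12,2,120),(.473,-.3,.10,2,120),(.473,-.3,.02,2,120),(.473,-.3,.0075,2,120)])
c=snap('wrist','wrist3.png'); np.savez('wrist3.npz',**c)
print(fit(c,masks(c)['blue'],.017,(.511,-.05),.12), fit(c,masks(c)['slate'],.003,(.511,-.05),.12))
```

```text
now [ 0.5131 -0.0489  0.1111] head 1.7 width 0.0481 F [ 0.  -0.4  0.3] t 9.7 tilt [ 0.006 -0.001 -1.   ]
[[-0.0092, -0.003, -0.0501, -0.1, 120], [-0.0093, -0.0029, -0.0501, -0.1, 120], [-0.0093, -0.003, -0.0501, -0.1, 120], [-0.0102, 0.01, -0.0497, 0.0, 120], [-0.0103, 0.01, -0.0496, 0.0, 120], [0.0, 0.04, -0.0, 0.0, 120], [0.0, 0.04, -0.0, 0.0, 120], [0.0, 0.0125, -0.0, 0.0, 120], [0, 0, 0, 0, 120], [0, 0, 0, 0, 120]]
{'c': (508.8, -49.2), 'L': 135.6, 'W': 30.4, 'ang': 1.7, 'pca': np.float64(1.8), 'mean': array([504.4, -49.4]), 'n': 6225} {'c': (502.3, -48.6), 'L': 161.6, 'W': 38.9, 'ang': 2.7, 'pca': np.float64(11.2), 'mean': array([459.2, -44.2]), 'n': 1977}
```

View pics/wrist3.png

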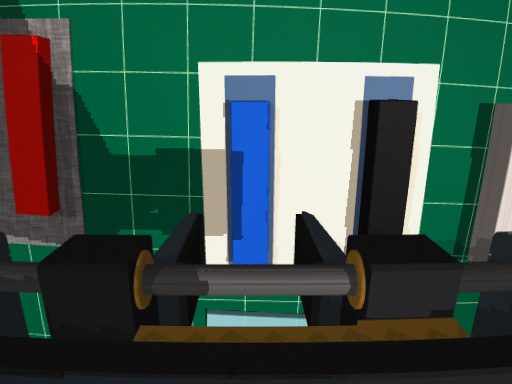

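Blue lies centred on the bare band (wrist view (250,180), slate visible on both sides). Next, yellow.

Call:
carry_out(
  deltas=[
    [-0.009,-0.003,-0.05,-0.1,120],
    [-0.009,-0.003,-0.05,-0.1,120],
    [-0.0095,-0.003,-0.05,-0.1,120],
    [-0.0102,0.01,-0.0497,0,120],
    [-0.0103,0.01,-0.0496,0,120],
    [0,0,0,0,120],
    [0,0,0,0,120],
    [0,0,0,0,120],
    [0,0,0,0,120],
    [0,0,0,0,120],
  ],
)

```text
t: 11.0
ee_pos: [0.4712, -0.2989, 0.0966]
tcp_rot: [-0.707, 0.707, 0.013, -0.013]
wrist_force: [-0.3, -0.0, 0.4]
grip_width: 0.0483
```

Run:
```python
from plan import *
c=snap('wrist','wrist4.png')
print(fit(c,masks(c)['yellow'],.015,(.473,-.3),.1))
plan([(.473,-.3,.02,2,120),(.473,-.3,.0075,2,120)])
```

```text
{'c': (465.2, -299.8), 'L': 124.9, 'W': 30.2, 'ang': 1.8, 'pca': np.float64(1.3), 'mean': array([ 461.5, -299.9]), 'n': 6212}
now [ 0.4712 -0.299   0.0966] head 2.04 width 0.0485 F [-0.1  0.4  0.1] t 11.05 tilt [ 0. -0. -1.]
[[0.0009, 0.0383, -0.0005, 0.02, 120], [0.0009, 0.0383, -0.0006, 0.02, 120], [-0.0, 0.0125, 0.0, -0.0, 120], [0, 0, 0, 0, 120], [0, 0, 0, 0, 120], [0, 0, 0, 0, 120], [0, 0, 0, 0, 120], [0, 0, 0, 0, 120], [0, 0, 0, 0, 120], [0, 0, 0, 0, 120]]
```

View pics/wrist4.png

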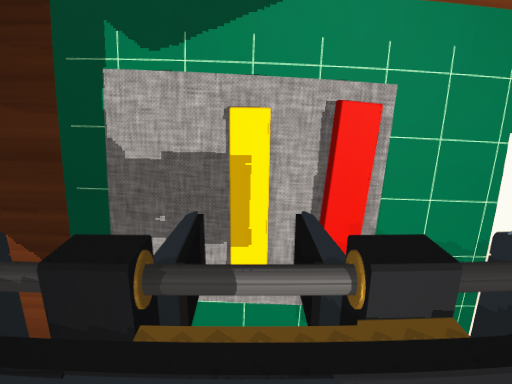

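Yellow sits centred between the fingers at (250,185), and red is clear.

Call:
carry_out(
  deltas=[
    [0.001,0.038,-0.0005,0,120],
    [0.0008,0.038,-0.0004,0,120],
    [0,0.0125,0,0,120],
    [0,0,0,0,120],
    [0,0,0,0,255],
    [0,0,0,0,255],
    [0,0,0,0,255],
    [0,0,0,0,255],
    [0,0,0,0,255],
    [0,0,0,0,255],
  ],
)

```text
t: 12.3
ee_pos: [0.4734, -0.3006, 0.009]
tcp_rot: [-0.707, 0.707, 0.013, -0.012]
wrist_force: [-1.8, 1.0, 8.7]
grip_width: 0.0298
```

Run:
```python
from plan import *
p,h,s,R=pose()
plan([(p[0],p[1],.05,h,255),(.50,-.15,.1,2,255),(.511,-.049,.075,1.8,255)])
```

```text
now [ 0.4734 -0.3006  0.009 ] head 2.0 width 0.0298 F [-1.8  1.   8.7] t 12.3 tilt [ 0.001 -0.001 -1.   ]
[[0.0, -0.041, 0.0, -0.0, 255], [0.0106, -0.0167, 0.0499, -0.0, 255], [0.0106, -0.0166, 0.0498, -0.0, 255], [0.0106, -0.0167, 0.0499, -0.0, 255], [0.0073, 0.0125, 0.0503, 0.1, 255], [0.0071, 0.0125, 0.0502, 0.1, 255], [0, 0, 0, 0, 255], [0, 0, 0, 0, 255], [0, 0, 0, 0, 255], [0, 0, 0, 0, 255]]
```

Call:
carry_out(
  deltas=[
    [0,-0.041,0,0,255],
    [0.0106,-0.0167,0.05,0,255],
    [0.0106,-0.0166,0.05,0,255],
    [0.0106,-0.0167,0.05,0,255],
    [0.0073,0.0125,0.0503,0.1,255],
    [0.0071,0.0125,0.0502,0.1,255],
    [0,0,0,0,255],
    [0,0,0,0,255],
    [0,0,0,0,255],
    [0,0,0,0,255],
  ],
)

```text
t: 13.55
ee_pos: [0.5104, -0.0491, 0.0742]
tcp_rot: [-0.707, 0.707, 0.011, -0.01]
wrist_force: [0.4, 0.7, -1.7]
grip_width: 0.0295
```

Run:
```python
from plan import *
c=snap('wrist','wrist5.png')
p=pose()[0]; zt=p[2]-.004+.01
print(fit(c,masks(c)['yellow'],zt,p,.1)); print(fit(c,masks(c)['blue'],.017,p,.12))
plan([(.511,-.049,.0215,1.8,255)])
```

```text
{'c': (480.7, -50.5), 'L': 82.1, 'W': 30.6, 'ang': 1.8, 'pca': np.float64(2.0), 'mean': array([478.5, -50.6]), 'n': 9484}
None
now [ 0.5104 -0.049   0.0741] head 1.73 width 0.0297 F [-0.1  0.5 -0.4] t 13.6 tilt [ 0. -0. -1.]
[[0.0006, 0.0526, -0.0, -0.07, 255], [0, 0, 0, 0, 255], [0, 0, 0, 0, 255], [0, 0, 0, 0, 255], [0, 0, 0, 0, 255], [0, 0, 0, 0, 255], [0, 0, 0, 0, 255], [0, 0, 0, 0, 255], [0, 0, 0, 0, 255], [0, 0, 0, 0, 255]]
```

View pics/wrist5.png

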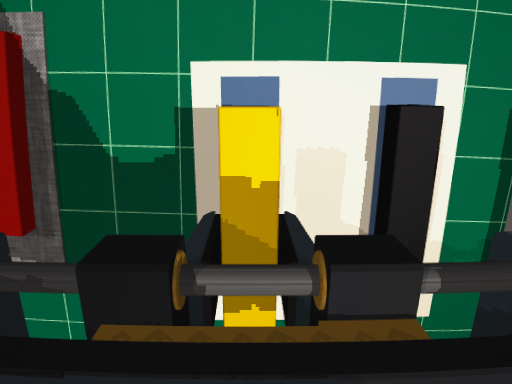

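Call:
carry_out(
  deltas=[
    [0.001,0.03,0,-0.1,255],
    [0,0.015,0,0,255],
    [0,0.006,0,0,255],
    [0,0.002,0,0,255],
    [0,0,0,0,255],
    [0,0,0,0,130],
    [0,0,0,0,130],
    [0,-0.03,0,0,130],
    [0,-0.06,0,0,130],
    [0,-0.03,0,0,130],
  ],
)

```text
t: 14.85
ee_pos: [0.5123, -0.0483, 0.1438]
tcp_rot: [-0.707, 0.707, 0.013, -0.011]
wrist_force: [0.4, 1.0, -0.2]
grip_width: 0.0448
```

Run:
```python
from plan import *
p,h,s,R=pose()
c=snap('wrist','wrist6.png'); M=masks(c)
print(fit(c,M['yellow'],.027,(.511,-.05),.12)); print(fit(c,M['black'],.027,(.508,.062),.09))
plan([(.64,0,.16,-91.7,130)])
```

```text
{'c': (511.3, -48.8), 'L': 139.3, 'W': 30.0, 'ang': 1.9, 'pca': np.float64(1.9), 'mean': array([507., -49.]), 'n': 5376}
{'c': (517.1, 60.7), 'L': 164.5, 'W': 89.7, 'ang': 25.7, 'pca': np.float64(13.6), 'mean': array([520.3,  64.7]), 'n': 8478}
now [ 0.5137 -0.0485  0.1465] head 1.9 width 0.0448 F [4.9 0.1 3. ] t 14.9 tilt [ 0.006 -0.001 -1.   ]
[[0.0128, -0.0014, 0.0044, 9.36, 130], [0.0119, -0.0013, 0.0065, 9.36, 130], [0.0107, -0.0014, 0.0083, 9.36, 130], [0.0092, -0.0013, 0.0099, 9.36, 130], [0.0074, -0.0014, 0.0113, 9.36, 130], [0.0056, -0.0013, 0.0123, 9.36, 130], [0.0034, -0.0014, 0.0131, 9.36, 130], [0.0013, -0.0013, 0.0135, 9.36, 130], [-0.001, -0.0014, 0.0135, 9.36, 130], [-0.0031, -0.0013, 0.0131, 9.36, 130]]
```

View pics/wrist6.png

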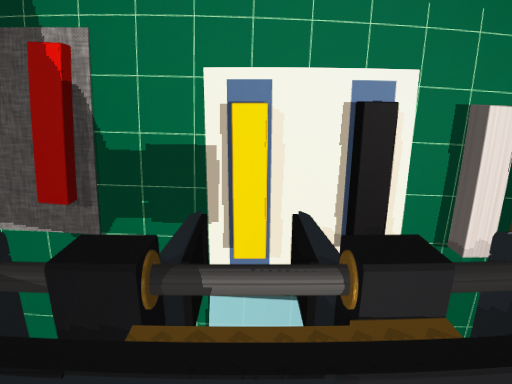

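Yellow is stacked squarely on blue, centre about (0.511,-0.049), 1.9°. Now to the press.

Call:
carry_out(
  deltas=[
    [0.0128,0,0.0044,9.4,130],
    [0.012,0,0.0065,9.4,130],
    [0.0107,0,0.0083,9.4,130],
    [0.0092,0,0.01,9.4,130],
    [0.0074,0,0.0113,9.4,130],
    [0.0056,0,0.0123,9.4,130],
    [0.0034,0,0.0131,9.4,130],
    [0.0013,0,0.0135,9.3,130],
    [-0.001,0,0.0135,9.3,130],
    [-0.0031,0,0.0131,9.2,130],
  ],
)

```text
t: 16.15
ee_pos: [0.6382, 0.0002, 0.1407]
tcp_rot: [0.491, -0.491, 0.509, -0.509]
wrist_force: [0.3, -0.6, 0.4]
grip_width: 0.0447
```

Run:
```python
from plan import *
plan([(.684,.004,.15,-91.7,130)])
```

```text
now [6.382e-01 2.000e-04 1.407e-01] head -92.0 width 0.0447 F [ 0.3 -0.6  0.4] t 16.15 tilt [-0. -0. -1.]
[[-0.0054, -0.0093, 0.0457, -0.3, 130], [0, 0, 0, 0, 130], [0, 0, 0, 0, 130], [0, 0, 0, 0, 130], [0, 0, 0, 0, 130], [0, 0, 0, 0, 130], [0, 0, 0, 0, 130], [0, 0, 0, 0, 130], [0, 0, 0, 0, 130], [0, 0, 0, 0, 130]]
```

Call:
carry_out(
  deltas=[
    [-0.003,-0.005,0.023,-0.3,130],
    [-0.0024,-0.0045,0.0227,0,130],
    [0,0,0,0,130],
    [0,0,0,0,130],
    [0,0,0,0,130],
    [0,0,0,0,130],
    [0,0,0,0,130],
    [0,0,0,0,130],
    [0,0,0,0,130],
    [0,0,0,0,130],
  ],
)

```text
t: 17.4
ee_pos: [0.6837, 0.0042, 0.1504]
tcp_rot: [-0.494, 0.494, -0.506, 0.506]
wrist_force: [-0.1, -0.7, -0.1]
grip_width: 0.0446
```

Run:
```python
from plan import *
c=snap('wrist','wrist7.png'); np.savez('wrist7.npz',**c); M=masks(c)
print(fit(c,M['orange'],.052,(.684,.004),.1)); print(fit(c,M['pale'],.011,(.684,.004),.12))
print([(np.round(w(c,d['at']),4).tolist(),round(d['p'],2)) for d in tip_of('wrist','press_grip')])
plan([(.684,.004,.08,-91.7,130),(.684,.004,.025,-91.7,130)])
```

```text
{'c': (683.9, 4.1), 'L': 98.7, 'W': 18.8, 'ang': 88.2, 'pca': np.float64(88.5), 'mean': array([683.9,   6.5]), 'n': 2696}
{'c': (684.1, 6.0), 'L': 173.0, 'W': 99.3, 'ang': 88.5, 'pca': np.float64(89.0), 'mean': array([684.5,  18.8]), 'n': 15453}
[([0.6817, 0.0023, 0.0453], 0.75)]
now [0.6837 0.0042 0.1504] head -91.4 width 0.0445 F [ 0.2 -0.7  0.3] t 17.5 tilt [-0.  0. -1.]
[[0.0001, 0.0352, 0.0001, 0.15, 130], [0.0001, 0.0352, 0.0002, 0.15, 130], [-0.0, 0.055, -0.0, -0.0, 130], [0, 0, 0, 0, 130], [0, 0, 0, 0, 130], [0, 0, 0, 0, 130], [0, 0, 0, 0, 130], [0, 0, 0, 0, 130], [0, 0, 0, 0, 130], [0, 0, 0, 0, 130]]
```

View pics/wrist7.png

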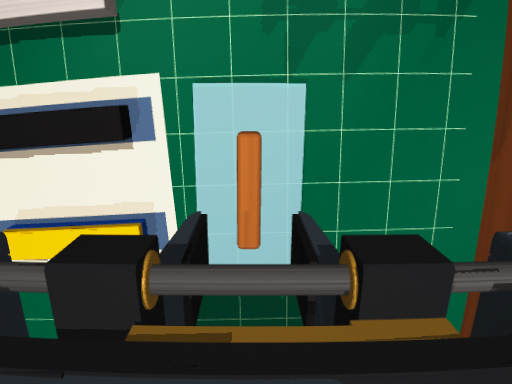

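The grip bar is at (249,190), centred between the fingers, and the plate spans (193–306). Grasping.

Call:
carry_out(
  deltas=[
    [0,0.035,0,0.15,130],
    [0,0.035,0,0.15,130],
    [0,0.04,0,0,130],
    [0,0.0155,0,0,130],
    [0,0,0,0,130],
    [0,0,0,0,255],
    [0,0,0,0,255],
    [0,0,0,0,255],
    [0,0,0,0,255],
    [0,0,0,0,255],
  ],
  force=30,
)

```text
t: 18.75
ee_pos: [0.6842, 0.0042, 0.026]
tcp_rot: [-0.493, 0.492, -0.507, 0.508]
wrist_force: [-2.8, -0.3, 7.6]
grip_width: 0.0198
```

Call:
carry_out(
  deltas=[
    [0,-0.03,0,0,255],
    [0,-0.03,0,0,255],
    [0,0,0,0,255],
    [0,0,0,0,255],
    [0,0,0,0,255],
    [0,0,0,0,255],
    [0,0,0,0,255],
    [0,0,0,0,255],
    [0,0,0,0,255],
    [0,0,0,0,255],
  ],
)

```text
t: 20.0
ee_pos: [0.6837, 0.0042, 0.085]
tcp_rot: [-0.493, 0.492, -0.507, 0.507]
wrist_force: [-0.4, -0.2, -2.2]
grip_width: 0.0202
```

Run:
```python
from plan import *
plan([(.511,.0055,.095,-88.2,255)],smax=.03)
c=snap('side','side8.png'); c=snap('wrist','wrist8.png')
```

```text
now [0.6837 0.0042 0.085 ] head -91.7 width 0.0202 F [-0.4 -0.2 -2.2] t 20.0 tilt [ 0.  0. -1.]
[[0.0006, -0.0017, -0.0288, -0.58, 255], [0.0004, -0.0016, -0.0288, -0.59, 255], [0.0, -0.0017, -0.0288, -0.58, 255], [-0.0002, -0.0017, -0.0287, -0.59, 255], [-0.0006, -0.0017, -0.0288, -0.58, 255], [-0.0008, -0.0016, -0.0288, -0.58, 255], [0, 0, 0, 0, 255], [0, 0, 0, 0, 255], [0, 0, 0, 0, 255], [0, 0, 0, 0, 255]]
```

View pics/side8.png

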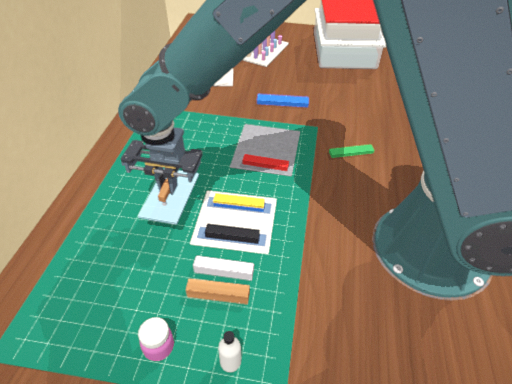

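View pics/wrist8.png

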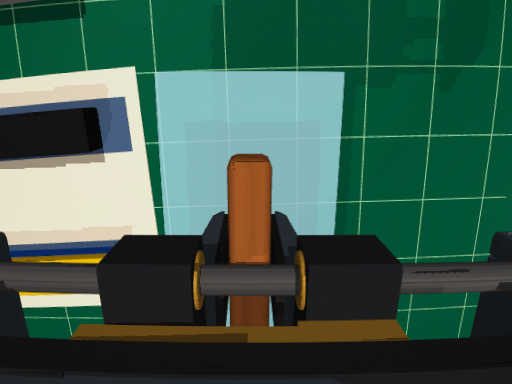

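Press held firmly (width 20 mm), plate level in side view near (170,205). Carrying over the guides.

Call:
carry_out(
  deltas=[
    [0.0005,-0.002,-0.029,-0.6,255],
    [0.0002,-0.002,-0.029,-0.6,255],
    [0,-0.002,-0.029,-0.6,255],
    [-0.0003,-0.002,-0.029,-0.6,255],
    [-0.0006,-0.002,-0.029,-0.6,255],
    [-0.0008,0,-0.029,-0.6,255],
    [0,0,0,0,255],
    [0,0,0,0,255],
    [0,0,0,0,255],
    [0,0,0,0,255],
  ],
)

```text
t: 21.35
ee_pos: [0.5102, 0.0058, 0.0949]
tcp_rot: [0.508, -0.508, 0.492, -0.492]
wrist_force: [-1.0, -0.4, -1.6]
grip_width: 0.02
```

Run:
```python
from plan import *
c=snap('side','side9.png'); c=snap('wrist','wrist9.png'); np.savez('wrist9.npz',**c)
print(fit(c,masks(c)['pale'],pose()[0][2]-.023+.008,(.51,.006),.12))
plan([(.510,.006,.05,-88.2,255)])
```

```text
{'c': (509.1, 48.7), 'L': 99.6, 'W': 91.0, 'ang': 1.9, 'pca': np.float64(1.1), 'mean': array([508.9,  56.1]), 'n': 24874}
now [0.5099 0.0058 0.0948] head -88.1 width 0.0198 F [ 0.1  0.1 -1.1] t 21.45 tilt [-0. -0. -1.]
[[-0.0002, 0.0448, 0.0001, 0.1, 255], [0, 0, 0, 0, 255], [0, 0, 0, 0, 255], [0, 0, 0, 0, 255], [0, 0, 0, 0, 255], [0, 0, 0, 0, 255], [0, 0, 0, 0, 255], [0, 0, 0, 0, 255], [0, 0, 0, 0, 255], [0, 0, 0, 0, 255]]
```

View pics/side9.png

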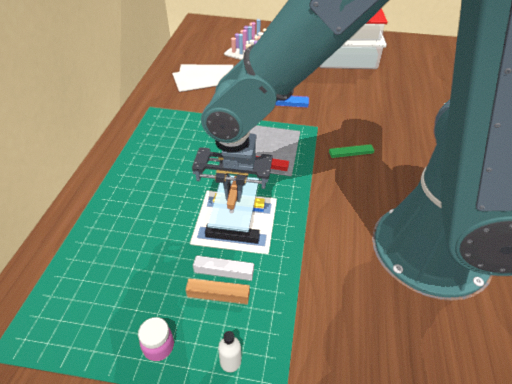

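View pics/wrist9.png

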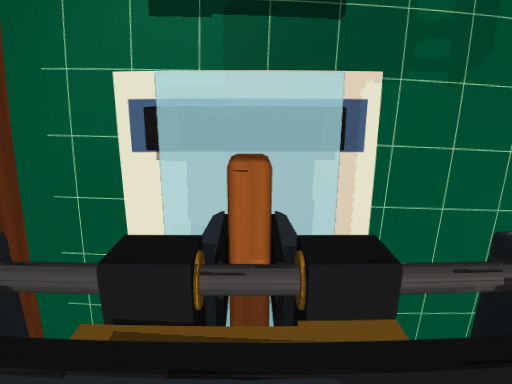

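Run:
```python
from plan import *
c=dict(np.load('wrist9.npz'))
P=lambda u,v,z=.003: np.round(onplane(c,[[u,v]],z)[0],4)
for r in (105,125,145):
    print(c['color'][r,124:136].tolist()[::3]); print(P(130,r),P(367,r),(P(130,r)+P(367,r))/2)
print('sheet top corners',P(113,72),P(382,72)); print('plate',P(155.5,90,.08),P(343.5,90,.08))
```

```text
[[229, 226, 201], [225, 222, 198], [67, 91, 123], [68, 91, 123]]
[0.4183 0.0732] [0.5977 0.0793] [0.508   0.07625]
[[229, 227, 201], [229, 226, 200], [93, 110, 132], [68, 91, 124]]
[0.4176 0.0582] [0.5994 0.0643] [0.5085  0.06125]
[[229, 226, 202], [229, 226, 201], [227, 225, 200], [67, 90, 122]]
[0.4168 0.0428] [0.6012 0.049 ] [0.509  0.0459]
sheet top corners [0.4064 0.0971] [0.6064 0.1038]
plate [0.4585 0.0831] [0.5579 0.0865]
```

The plate is centred over the sheet (within about 1 mm) and square to it. Lowering.

Call:
carry_out(
  deltas=[
    [0,0.02,0,0,255],
    [0,0.015,0,0,255],
    [0,0.006,0,0,255],
    [0,0.003,0,0,255],
    [0,0.001,0,0,255],
    [0,0.0005,0,0,255],
    [0,0,0,0,255],
    [0,0,0,0,255],
    [0,0,0,0,255],
    [0,0,0,0,255],
  ],
)

```text
t: 22.7
ee_pos: [0.5099, 0.0058, 0.0499]
tcp_rot: [0.508, -0.508, 0.492, -0.492]
wrist_force: [-2.0, 0.4, 6.9]
grip_width: 0.0198
```

Run:
```python
from plan import *
plan([])
```

```text
now [0.5099 0.0058 0.0499] head -88.1 width 0.0198 F [-2.   0.4  6.9] t 22.7 tilt [ 0. -0. -1.]
```

Contact is at the expected height (7 N). Releasing and rising.

Call:
carry_out(
  deltas=[
    [0,0,0,0,200],
    [0,0,0,0,150],
    [0,0,0,0,130],
    [0,0,0,0,130],
    [0,-0.03,0,0,130],
    [0,-0.05,0,0,130],
    [0,-0.05,0,0,130],
    [0,-0.05,0,0,130],
    [0,0,0,0,130],
    [0,0,0,0,130],
  ],
)

```text
t: 23.95
ee_pos: [0.5093, 0.0058, 0.2288]
tcp_rot: [-0.508, 0.508, -0.492, 0.492]
wrist_force: [0.2, 0.7, -0.3]
grip_width: 0.0447
```

Run:
```python
from plan import *
c=snap('wrist','wrist10.png'); M=masks(c); s=snap('side','side10.png')
print(fit(c,M['pale'],.035,(.51,.006),.12),fit(c,M['orange'],.076,(.51,.006),.1))
for cc in (c,s):
    Q=cloud(cc); m=masks(cc)['pale']&(cc['z_map']>0)&(np.hypot(Q[...,0]-.51,Q[...,1]-.006)<.12)&(Q[...,2]>.025)&(Q[...,2]<.045)
    q=Q[m]; A=np.c_[q[:,:2]-[.51,.006],np.ones(len(q))]; print(len(q),'plane slopes(deg),z', np.linalg.lstsq(A,q[:,2],rcond=None)[0]*[57.3,57.3,1])
plan([(.50,.3,.24,-88,130)])
```

```text
{'c': (510.1, 31.2), 'L': 124.8, 'W': 100.0, 'ang': -88.1, 'pca': np.float64(-89.5), 'mean': array([509.6,  38.3]), 'n': 9120} {'c': (510.5, 5.3), 'L': 99.0, 'W': 18.2, 'ang': -87.6, 'pca': np.float64(-87.7), 'mean': array([510.7,   7.1]), 'n': 1910}
10757 plane slopes(deg),z [ 0.10448978 -0.03494592  0.03584769]
1662 plane slopes(deg),z [ 0.03311624 -0.18540395  0.0357133 ]
now [0.5089 0.0058 0.228 ] head -88.1 width 0.045 F [ 0.2  0.5 -0.2] t 24.05 tilt [-0.002  0.    -1.   ]
[[-0.0491, -0.002, 0.0001, -0.02, 130], [-0.049, -0.002, 0.0002, -0.01, 130], [-0.0491, -0.002, 0.0002, -0.02, 130], [-0.049, -0.002, 0.0002, -0.02, 130], [-0.0491, -0.002, 0.0002, -0.01, 130], [-0.049, -0.002, 0.0002, -0.02, 130], [0, 0, 0, 0, 130], [0, 0, 0, 0, 130], [0, 0, 0, 0, 130], [0, 0, 0, 0, 130]]
```

View pics/wrist10.png

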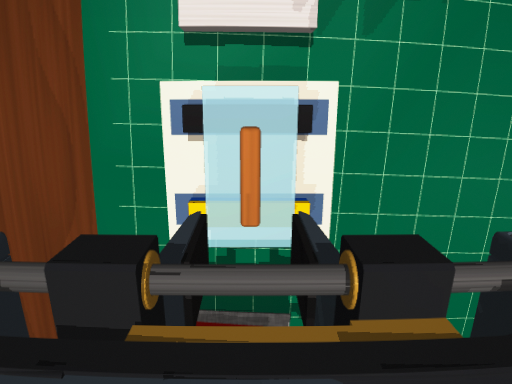

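View pics/side10.png

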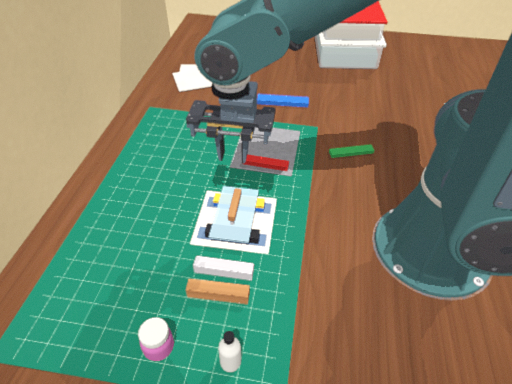

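The press spans both guides, level within 0.2°. It is centred on the sheet, with the grip up and the gripper clear. Handing in.

Run:
```python
from rig import *
print(sign_off())
```

```text
the job is handed in; nothing more can be done
None
```

The job is done and handed in at about 24 s of the 67 s allowed. The set guide was the black bar (24 mm), so I laid the small blue strip (14 mm) on the bare band and the yellow strip (10 mm) on top. I then set the press across both guides, grip up.

**Last checks:**
- **Stack:** before the press went on, its centre was at about (0.511, −0.049), turned 1.9°. That is within about 1 mm and 0.2° of the band.
- **Press position:** the grip centre was at (0.5105, 0.005), against a sheet middle of (0.510, 0.006). It is square to the sheet within about 0.5°.
- **Press level:** its slope was 0.1–0.2° or less. The plate top read 35.8 mm, against 35 mm expected.
- **Other things:** in the last side picture the bottle, jar, black guide and spare bars look to be where they started; I did not re-measure them.
- **Forces:** the largest wrist force I read at the end of a move was about 9 N.

No check failed. The top and side cameras disagreed by 2–6 mm on some early positions, so I relied on wrist-camera measurements for picking up and placing. The last wrist view hid part of the plate, so the press position comes mainly from its grip bar.

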